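# Nest the clean beakers, then open the dry chest and hold its lid

## Robot

A 6-joint arm with a two-finger parallel gripper is mounted at the origin on the work surface. World frame = base frame: x ahead of the robot, y to its left, z up, the work surface at z = 0. Lengths are in m, angles in degrees, forces in N, time in s.
With the tool pointing down it reaches from about 0.4 to 0.825 m from the base axis. Payload 7 kg.
Tool frame: the origin (TCP) lies midway between the tips of the shut fingers; the grasp point (between the pads) lies 19 mm behind it; z points along the fingers, x is the direction in which the jaws open and shut, and the axes are right-handed (so a half turn about z gives the same grasp; the last joint's range is limited). The gripper opens to 88 mm and grips with 3 to 60 N. Pads are 19 mm wide; open, the fingers measure 130 mm over their backs; the gripper's body (78 mm by 193 mm) begins 47 mm behind the grasp point.
Start: joints at [-58.379, 20.546, 0.682, 0, -70.136, -16.507], TCP at [0.176, -0.652, 0.227] pointing down, gripper open.
Joint ranges: [-176.03, 176.03], [-82.01, 121.73], [-58.28, 71.71], [-173.87, 95.51], [-174.79, -0.11], [-173.66, 173.66]. Speed limits (degrees/s): [136.94, 136.94, 172.46, 180, 180, 180].

## Interface

Orientations are given as [roll, pitch, yaw] about the fixed x, y, z axes, in that order (R = Rz(yaw) Ry(pitch) Rx(roll)).
In Python, from plant import ctrl, vision, nets gives the robot as it stands.
- The arm moves only by the shell command python3 -m jog 'ROWS'. ROWS is text: rows parted by semicolons, each of 7 numbers parted by spaces: the turn, a rotation vector about the tool's x, y, z in units of 0.1 rad (1.0 is 0.1 rad), then the shift along the tool's x, y, z in units of 4 cm (1.0 is 4 cm), then the opening, from -1 (shut) to 1 (fully open). In form: rx ry rz x y z jaw; .... A call has 1 to 8 rows; each row shifts and turns the commanded pose from where the row before left it, along the tool's axes as they then stand; what a row does not reach is not made up. A row lasts 1/8 s, in which the tool goes at most 62.5 mm and 10.7 degrees, less where a joint would pass 70% of its speed; a pose out of reach is approached as far as the arm can. A call with a number of a shift or a turn outside -1 to 1 is refused whole. A call with a gripper value outside its range is refused whole. The fingers move at their own pace and stop on an object; the grip force is fixed at half the most. Time passes only in rows, so rows that do not move let the fingers close. It gives the time, the measured TCP pose, the force and the opening at its end, in the units of the state.
- ctrl.get_obs(): the state, without advancing time (a new reading comes with each control period).
- vision.snapshot(name): name is "side" or "top" or "wrist"; returns (picture, depth): 400x640x3 uint8, red, green, blue; 400x640 float32, m along the optical axis (not along the pixel's ray), 0 where there is no reading.
- vision.camera_info(name): a dict with "camera_matrix" (3x3 intrinsics, pixels), "camera_from_world" (4x4, takes a point from world to camera coordinates); the wrist camera has in their place "tool_from_camera" (4x4, takes a point from camera to tool coordinates, whose origin is the TCP and whose axes are the tool frame's). Camera axes: x right, y down, z forward; pixel columns grow to the right and rows downward; lengths in m; the calibration is good to about 2 mm. The wrist camera is an equidistant fisheye: a pixel r from the principal point sees the ray r / f radians off the axis. A picture is of the moment at which its call begins: read the wrist's pose just before it. camera_info takes no time and is no camera call.
- ctrl.close_job(): hands the job in, once; it reports no verdict.
Trained networks look in the newest picture that a camera, given by its name, has taken for a name from the list of things; names that differ only in an ending like _2 or _b are one class to them, and where a whole thing is asked for, a point or a joint stands for the part that bears it (a point fixed in the world has none). Each returns a list of dicts, best first, with "score" (0 to 1); they miss things now and then, are a little off and sometimes report something else, mostly with a low value. They report only what shows in the picture. A call takes as long as a camera call. They do not tell look-alikes from the thing itself.
- nets.boxes_of(target, camera): "location" ([x, y, z] in m, in world coordinates, good to about 4 mm: the middle of the surface that is visible of it).
The state is a dict: "clock": time; "joint_pos": joint angles; "qvel": joint speeds; "tau": joint torques, N m; "tool_pos": TCP position; "orientation": TCP orientation; "force": force on the tool from outside, world axes, zero at the start; "moment": the same for the moment, N m; "opening": finger opening in m.
Only numpy, scipy, OpenCV 4.12 (cv2) and the standard library are available. Lean on these libraries where they do the work, as an engineer would, in place of code of your own. Each camera call takes 0.05 s, during which the arm holds its last target.

## Task

Help me put the clean beakers away in the dry-storage chest. They stand mouth down, so nest them that way where the smallest stands: the middle one over the smallest, then the largest over both, each set down on the bench, not dropped. Then lift the chest's lid for me by its bar handle: before touching the release button, tug the lid up to learn whether its latch has caught; if it has, press the button fully in and lift again; raise the lid to about 45 degrees or more and finish still holding it up by the handle, since it falls shut when let go, leaving the other things on the bench where they are.

Things in the scene. Friction and masses are not known exactly. Their poses are not given: they have to be found in the camera images.
- beaker_s_center (a point): centre (half-way up, 25 mm above the bench at the start) of the smallest of three plain white plastic beakers, standing mouth down: 34 mm across, 50 mm tall, wall 2.5 mm, closed flat end 3 mm thick on top; z points up. About 22 g. The beakers' places are exchanged from start to start.
- beaker_m_center (a point): centre (half-way up, 35 mm above the bench) of the middle beaker, mouth down: 50 mm across, 70 mm tall, wall 2.5 mm (45 mm inside, so 5.5 mm free all round the smallest), closed end 3 mm thick on top; z points up. About 45 g.
- beaker_l_center (a point): centre (half-way up, 46 mm above the bench) of the largest beaker, mouth down: 68 mm across, 92 mm tall, wall 2.5 mm (63 mm inside, so 6.5 mm free all round the middle one), closed end 3 mm thick on top; z points up. About 85 g.
- chest: the dry-storage chest, a fixed white painted steel box 240 mm deep (its x), 280 mm wide (its y), 110 mm high without its lid; origin at the centre of its underside, its x axis points from the front (latch and handle side, towards the robot) to the back (hinge side), z up. A grey latch housing 44 mm deep and 74 mm wide is fixed to the middle of its front, its top 115 mm above the bench. The chest cannot be shifted.
- lid (a joint): angle of the chest's lid about its hinge on the far edge: 0 shut, grows as the front edge rises, stop at 1.3 rad. The lid (14 mm thick, 0.45 to 0.9 kg) falls shut by itself from anywhere; lifting it at the handle takes about 3 to 5 N. If the latch inside has caught, the lid rises only about 4 mm at the front (0.017 rad) and then stops hard; if not, it simply lifts. Both look the same with the lid shut.
- lid_handle (a point): middle of the steel bar handle on top of the lid near its front edge: a round bar 10 mm thick, along the chest's y, 100 mm free between its two posts, its axis 35 mm above the lid's top face (159 mm above the bench when shut) and, with the lid shut, 215 mm in front of and 49 mm above the hinge axis. Being round, it can turn between fingers that pinch it across (closing along the chest's x), so these may keep pointing down.
- lid_hinge (a point): middle of the lid's hinge axis, which runs along the chest's y at the top of its back edge, 110 mm above the bench.
- release (a joint): travel of the latch's release button: 0 is out (every start), 0.006 m fully in. It moves straight down against about 5 N of friction and stays in once pressed. Fully in, it trips the latch, which then stays open. It starts out whether the latch has caught or not.
- release_top (a point): centre of the top of the grey round release button, 26 mm across, standing 10 mm above the latch housing (125 mm above the bench when out), in front of the middle of the handle; pressed downwards.
- petri_dish: bystander: closed glass dish, 60 mm across, 15 mm tall, among the beakers; origin under its centre.
- wafer_box: bystander: flat round grey wafer box, 116 mm across, 20 mm tall; origin under its centre.
- mask_box: bystander: flat black photomask box, 140 x 140 x 22 mm; origin under its centre.
- wash_bottle: bystander: white wash bottle, 64 mm across, about 200 mm tall with its spout; origin under its centre.
- tweezers: bystander: steel tweezers lying flat, 130 mm long, 8 mm tall; origin in their middle at bench height.
- slide_case: bystander: black slide case, 100 x 75 x 30 mm; origin under its centre.
There are look-alikes about, which are no part of the job. What is shaped like the part that bears beaker_m_center but orange is not meant. What is shaped like the part that bears beaker_l_center but purple or yellow is not meant.

How it is judged:
By the outcome, as a careful person would: the job done as asked, in the order asked, and still so for the second after the job is handed in, while the arm keeps its last pose, push and grip.
It also fails if it takes over 67 s, if anything falls off the work surface, if the arm or the gripper's body presses on something with over 40 N, if the wrist force passes 120 N, or if a joint passes its speed limit or range.

## Working session

There is one attempt and no reset: what is moved stays moved. The work goes in short steps, Python scripts to look and compute and a shell command to move; the robot and the scene stay as the last step left them, time stands still between calls to the robot, and variables do not carry over. Pictures are saved under pics/ and viewed, and the job is handed in when it is done.

```bash
ls; mkdir -p pics
cat > h.py <<'E'
import numpy as np,cv2
from plant import ctrl,vision,nets
def snap(n,f):
    p,d=vision.snapshot(n); cv2.imwrite('pics/'+f,p[:,:,::-1]); return p,d
def world(n,u,v,d):
    c=vision.camera_info(n);K=np.array(c['camera_matrix']);T=np.linalg.inv(np.array(c['camera_from_world']))
    z=d[v,u]; return (T@np.r_[np.linalg.inv(K)@[u,v,1]*z,1])[:3]
def proj(n,P):
    c=vision.camera_info(n);K=np.array(c['camera_matrix']);q=np.array(c['camera_from_world'])@np.r_[P,1]
    r=K@q[:3]; return (r[:2]/r[2]).round()
E
python3 - <<'E'
from h import *
for n in('top','side'):
    p,d=snap(n,n+'0.png'); np.save(n+'0.npy',d)
    for t in ['beaker_s_center','beaker_m_center','beaker_l_center','lid_handle','release_top','chest','petri_dish','wash_bottle','slide_case','tweezers','wafer_box','mask_box']:
        for r in nets.boxes_of(t,n)[:4]: print(n,t,round(r['score'],2),np.round(r['location'],3),proj(n,r['location'])) 
    
print(ctrl.get_obs())
E
```

```text
pics
top beaker_s_center 0.43 [0.458 0.139 0.049] [259. 217.]
top beaker_m_center 0.72 [0.599 0.169 0.071] [250. 177.]
top beaker_m_center 0.51 [0.694 0.104 0.067] [269. 151.]
top beaker_l_center 0.87 [0.327 0.445 0.091] [167. 254.]
top beaker_l_center 0.85 [0.446 0.288 0.091] [214. 219.]
top beaker_l_center 0.83 [0.469 0.403 0.088] [181. 213.]
top lid_handle 0.98 [ 0.593 -0.208  0.127] [358. 175.]
top release_top 0.4 [0.446 0.288 0.09 ] [214. 219.]
top chest 0.96 [ 0.58  -0.194  0.128] [354. 178.]
top petri_dish 0.61 [0.525 0.234 0.012] [233. 201.]
top wash_bottle 0.67 [ 0.414 -0.51   0.118] [447. 226.]
top slide_case 0.81 [0.607 0.451 0.03 ] [173. 178.]
top tweezers 0.54 [0.316 0.28  0.009] [219. 258.]
top wafer_box 0.58 [0.697 0.312 0.02 ] [213. 154.]
top mask_box 0.61 [ 0.579 -0.499  0.024] [434. 184.]
side beaker_s_center 0.62 [0.452 0.151 0.037] [318. 261.]
side beaker_s_center 0.62 [ 0.407 -0.503  0.081] [405. 154.]
side beaker_m_center 0.71 [0.592 0.185 0.054] [266. 248.]
side beaker_m_center 0.57 [0.692 0.121 0.047] [249. 227.]
side beaker_l_center 0.92 [0.317 0.471 0.086] [
[... 564 characters left out ...]
afer_box 0.58 [0.685 0.318 0.02 ] [208. 277.]
{'clock': 1.3, 'joint_pos': array([-5.83809865e+01,  2.05462242e+01,  6.80132417e-01, -1.17464296e-03,
       -7.01369504e+01, -1.65059148e+01]), 'qvel': array([ 0.0047836 , -0.06613194, -0.01060256, -0.12042856, -0.08275213,
       -0.00556066]), 'tau': array([ 1.11404443e-03, -5.82398808e+01,  2.93306905e+01,  7.00240061e+00,
        1.25028990e-02, -3.72844556e-05]), 'tool_pos': array([ 0.17594759, -0.65161534,  0.22654518]), 'orientation': array([ 1.79999805e+02, -3.23068368e-03,  1.05112700e+02]), 'force': array([-0.36395274,  0.08574814, -0.08224792]), 'moment': array([-0.00425882,  0.04601501, -0.01324363]), 'opening': 0.08753622465146205}
```

View pics/top0.png

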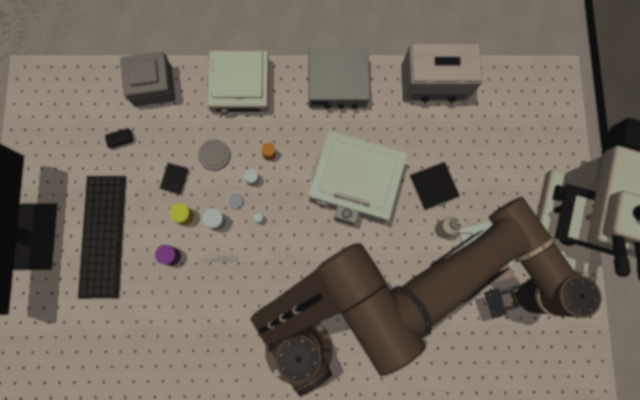

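View pics/side0.png

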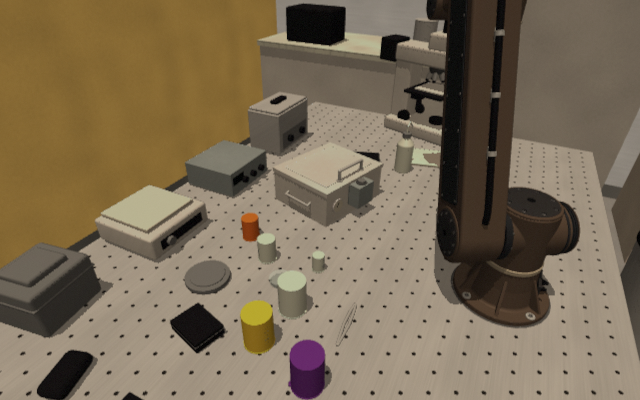

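The white medium beaker is at top-view pixel (250,177), with an orange look-alike at (269,151). The white large one is at (214,219), with yellow (181,213) and purple (167,254) look-alikes. The smallest is at (259,217). I'll check these in a close crop and refine them with depth.

Run:
```python
from h import *
p=cv2.imread('pics/top0.png'); d=np.load('top0.npy')
cv2.imwrite('pics/crop0.png',cv2.resize(p[130:250,150:400],(750,360),interpolation=cv2.INTER_CUBIC))
c=vision.camera_info('top');K=np.array(c['camera_matrix']);T=np.linalg.inv(np.array(c['camera_from_world']))
v,u=np.mgrid[:400,:640]; P=np.linalg.inv(K)@np.stack([u.ravel()*1.,v.ravel(),np.ones(u.size)])*d.ravel()
W=(T[:3,:3]@P+T[:3,3:]).T
print(T[:3,3])
for n,xy,h in(('s',(.458,.139),.05),('m',(.599,.169),.07),('l',(.446,.288),.092)):
    m=(np.hypot(*(W[:,:2]-xy).T)<.06)&(abs(W[:,2]-h)<.006); q=W[m]
    print(n,m.sum(),q.mean(0).round(4),((q.max(0)+q.min(0))/2).round(4),np.ptp(q,axis=0).round(4))
m=(abs(W[:,2]-.124)<.005)&(abs(W[:,0]-.58)<.25)&(abs(W[:,1]+.2)<.25); q=W[m]
r=cv2.minAreaRect((q[:,:2]*1000).astype(np.float32)); print('lid',r,q.mean(0)); print(cv2.boxPoints(r))
m=(abs(W[:,2]-.158)<.012)&(abs(W[:,0]-.58)<.25)&(abs(W[:,1]+.2)<.25); q=W[m];print('handle',m.sum(),q.mean(0));print(q.round(3)[::3])
```

```text
[ 0.18009186 -0.01072767  1.85663624]
s 67 [0.4599 0.1434 0.0506] [0.4603 0.1425 0.0501] [0.0324 0.0322 0.0116]
m 124 [0.6065 0.1666 0.0708] [0.6081 0.1672 0.0702] [0.0491 0.0463 0.0114]
l 253 [0.4521 0.2952 0.0924] [0.4513 0.2954 0.0919] [0.0671 0.0672 0.0119]
lid ((577.1309814453125, -201.7238311767578), (286.6153564453125, 289.6822204589844), 72.98417663574219) [ 0.59320553 -0.20700797  0.12496912]
[[ 396.69348  -296.37238 ]
 [ 673.6946   -381.14377 ]
 [ 757.5685   -107.07529 ]
 [ 480.56738   -22.303894]]
handle 93 [ 0.50482171 -0.18065292  0.16250994]
[[ 0.525 -0.126  0.162]
 [ 0.522 -0.122  0.16 ]
 [ 0.523 -0.136  0.155]
 [ 0.521 -0.146  0.164]
 [ 0.517 -0.129  0.164]
 [ 0.516 -0.142  0.169]
 [ 0.515 -0.136  0.157]
 [ 0.515 -0.146  0.157]
 [ 0.513 -0.162  0.167]
 [ 0.51  -0.152  0.167]
 [ 0.51  -0.162  0.167]
 [ 0.51  -0.172  0.163]
 [ 0.507 -0.159  0.164]
 [ 0.508 -0.169  0.158]
 [ 0.507 -0.186  0.164]
 [ 0.504 -0.172  0.162]
 [ 0.503 -0.182  0.169]
 [ 0.504 -0.199  0.163]
 [ 0.5   -0.182  0.162]
 [ 0.499 -0.192  0.167]
 [ 0.5   -0.202  0.164]
 [ 0.5   -0.213  0.162]
 [ 0.496 -0.202  0.168]
 [ 0.496 -0.212  0.164]
 [ 0.496 -0.222  0.165]
 [ 0.493 -0.209  0.165]
 [ 0.493 -0.219  0.165]
 [ 0.493 -0.232  0.164]
 [ 0.49  -0.222  0.163]
 [ 0.487 -0.226  0.161]
 [ 0.488 -0.237  0.155]]
```

View pics/crop0.png

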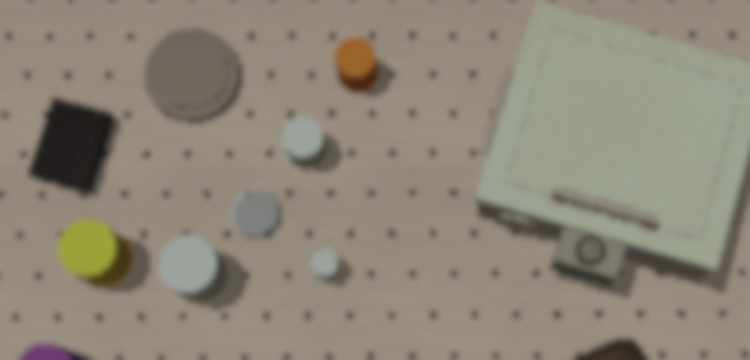

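The crop agrees: white M is at crop (303,138), white L at (188,265), S at (325,263), and the orange and yellow ones are separate. M will be the first one I move.

```bash
python3 -m jog '0 0 0.88 0 0 -0.7 1; 0 0 0.88 0 0 -0.7 1; 0 0 0.88 0 0 -0.7 1; 0 0 0 0.5 0.25 0 1; 0 0 0 0.975 0.51 0 1; 0 0 0 0.975 0.51 0 1; 0 0 0 0.975 0.51 0 1; 0 0 0 0.975 0.51 0 1'
```

```text
clock: 2.3
tool_pos: [0.2681, -0.4744, 0.3107]
orientation: [180.0, 0.0, 90.0]
force: [0.9, -0.8, 0.2]
opening: 0.0878
```

```bash
python3 -m jog '0 0 0 1 0.53 0 1; 0 0 0 1 0.53 0 1; 0 0 0 1 0.53 0 1; 0 0 0 1 0.53 0 1; 0 0 0 1 0.53 0 1; 0 0 0 1 0.53 0 1; 0 0 0 1 0.53 0 1; 0 0 0 1 0.53 0 1'
python3 -m jog '0 0 0 1 0.53 0 1; 0 0 0 1 0.53 0 1; 0 0 0 1 0.53 0 1; 0 0 0 1 0.53 0 1; 0 0 0 1 0.53 0.5 1; 0 0 0 1 0.53 0.7 1; 0 0 0 1 0.53 0.7 1; 0 0 0 0 0 0.6 1'
cat >> h.py <<'E'
from scipy.spatial.transform import Rotation as Ro
def wcloud():
    o=ctrl.get_obs(); p,d=vision.snapshot('wrist'); c=vision.camera_info('wrist');K=np.array(c['camera_matrix']);TC=np.array(c['tool_from_camera'])
    v,u=np.mgrid[:400,:640]; a=(u-K[0,2])/K[0,0]; b=(v-K[1,2])/K[1,1]; th=np.hypot(a,b); s=np.tan(np.minimum(th,1.5))/np.maximum(th,1e-9)
    P=np.stack([a*s*d,b*s*d,d],-1).reshape(-1,3); P=P@TC[:3,:3].T+TC[:3,3]
    W=Ro.from_euler('xyz',o['orientation'],degrees=True).apply(P)+o['tool_pos']
    W[(d.ravel()<=0)|(th.ravel()>1.4)]=np.nan
    return o,p,d,W
def circ(W,xy,h,r,tol=.004):
    m=(np.hypot(*(W[:,:2]-xy).T)<r)&(abs(W[:,2]-h)<tol); q=W[m]
    if len(q)<5: return None
    return (len(q),)+tuple(np.r_[cv2.minEnclosingCircle((q[:,:2]*1000).astype(np.float32))[0],cv2.minEnclosingCircle((q[:,:2]*1000).astype(np.float32))[1]].round(1))+(q.mean(0).round(4),)
E
python3 - <<'E'
from h import *
o,p,d,W=wcloud(); cv2.imwrite('pics/w1.png',p[:,:,::-1]); print(o['tool_pos'],o['orientation'])
for n,xy,h,r in(('s',(.460,.143),.05,.03),('m',(.607,.167),.07,.035),('l',(.452,.295),.092,.045)): print(n,circ(W,xy,h,r))
for t in ['beaker_m_center','beaker_s_center','beaker_l_center']: print(t,[(round(r['score'],2),np.round(r['location'],4)) for r in nets.boxes_of(t,'wrist')])
E
```

```text
clock: 3.3
tool_pos: [0.4378, -0.1543, 0.311]
orientation: [179.9, -0.0, 90.0]
force: [1.0, -0.6, 0.4]
opening: 0.0877
clock: 4.3
tool_pos: [0.5865, 0.1267, 0.2086]
orientation: [-179.9, 0.0, 90.1]
force: [-1.1, 0.1, -1.1]
opening: 0.0878
[0.58653788 0.12672558 0.20862464] [-1.79943996e+02  2.79286760e-02  9.01176915e+01]
s (823, np.float64(456.9), np.float64(142.4), np.float64(17.2), array([0.4572, 0.1422, 0.0509]))
m (1839, np.float64(603.6), np.float64(167.8), np.float64(25.4), array([0.603 , 0.1678, 0.0709]))
l (2962, np.float64(449.1), np.float64(295.3), np.float64(34.7), array([0.4504, 0.2932, 0.093 ]))
beaker_m_center [(0.95, array([0.596 , 0.1663, 0.0707])), (0.66, array([0.6978, 0.1094, 0.0692])), (0.16, array([ 0.4598, -0.1567,  0.1279]))]
beaker_s_center [(0.75, array([0.4579, 0.1434, 0.0478]))]
beaker_l_center [(0.78, array([0.4736, 0.389 , 0.0813])), (0.66, array([0.3497, 0.4368, 0.0479])), (0.62, array([0.455 , 0.2813, 0.0925]))]
```

View pics/w1.png

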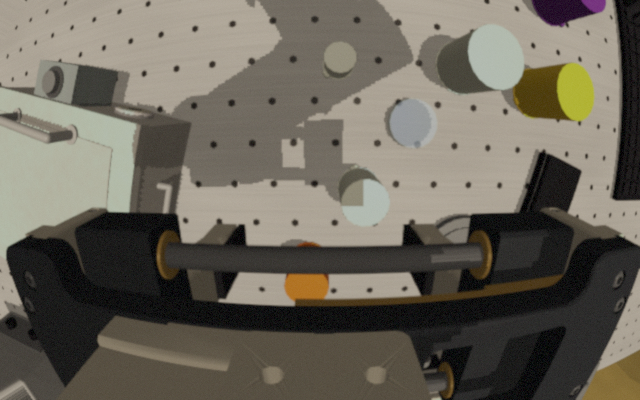

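The wrist picture shows white M at (365,200), the petri dish at (410,122), white L at (497,57), S at (340,57) and orange at (306,285). The fitted radii match the three beakers.

```bash
python3 -m jog '0 0 0 0.5 0.22 0 1; 0 0 0 0.53 0.22 0.2 1; 0 0 0 0 0 0.9 1; 0 0 0 0 0 0.9 1; 0 0 0 0 0 0.8 1; 0 0 0 0 0 0 1'
python3 - <<'E'
from h import *
o,p,d,W=wcloud(); cv2.imwrite('pics/w2.png',p[:,:,::-1]); print(o['tool_pos'],o['orientation'])
print(circ(W,(.604,.168),.07,.035)); print(circ(W,(.457,.142),.05,.03))
E
```

```text
clock: 5.25
tool_pos: [0.6022, 0.1655, 0.0961]
orientation: [-179.8, 0.1, 90.0]
force: [0.9, -0.8, 0.6]
opening: 0.0876
[0.60219108 0.1655253  0.0960893 ] [-1.79762612e+02  1.29813644e-01  8.99919976e+01]
(3698, np.float64(603.5), np.float64(168.2), np.float64(25.1), array([0.5985, 0.168 , 0.0708]))
(1230, np.float64(456.7), np.float64(142.3), np.float64(17.2), array([0.4621, 0.1425, 0.0507]))
```

View pics/w2.png

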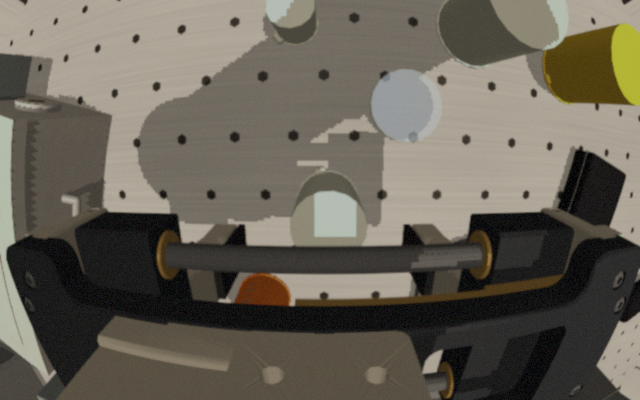

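M lies between the fingers at (330,215), centred to within about 3 mm, so I'll descend and grip.

```bash
python3 -m jog '0 0 0 0.07 0.03 0.8 1; 0 0 0 0 0 0.8 1; 0 0 0 0 0 0 1; 0 0 0 0 0 0 -1; 0 0 0 0 0 0 -1; 0 0 0 0 0 0 -1; 0 0 0 0 0 0 -1'
```

```text
clock: 6.18
tool_pos: [0.6048, 0.1684, 0.0352]
orientation: [180.0, -0.0, 90.0]
force: [-0.5, 0.2, 0.7]
opening: 0.0532
```

```bash
python3 -m jog '0 0 0 0 0 0 -1; 0 0 0 0 0 0 -1; 0 0 0 0 0 -0.5 -1; 0 0 0 0 0 -0.8 -1; 0 0 0 0 0 -1 -1; 0 0 0 0 0 0 -1'
python3 - <<'E'
from h import *
o,p,d,W=wcloud(); cv2.imwrite('pics/w3.png',p[:,:,::-1]); print(o['tool_pos'],o['orientation'],o['opening'])
z=o['tool_pos'][2]
for h in (.095,.1,.105,.11,.115,.12,.125,.13): print(h,circ(W,o['tool_pos'][:2],h,.035,.003))
print(circ(W,(.457,.142),.05,.03))
E
```

```text
clock: 6.92
tool_pos: [0.6064, 0.1692, 0.1299]
orientation: [179.7, -0.2, 90.0]
force: [-0.6, -0.2, -0.6]
opening: 0.0488
[0.60642483 0.16917531 0.12994425] [ 1.79696734e+02 -1.53128991e-01  9.00132565e+01] 0.04879856557578255
0.095 (127, np.float64(600.9), np.float64(168.8), np.float64(25.2), array([0.5879, 0.1702, 0.0972]))
0.1 (336, np.float64(600.0), np.float64(168.9), np.float64(25.2), array([0.5847, 0.1676, 0.0998]))
0.105 (237, np.float64(597.2), np.float64(168.3), np.float64(23.4), array([0.5826, 0.1664, 0.1042]))
0.11 (151, np.float64(596.5), np.float64(167.9), np.float64(23.1), array([0.5849, 0.1682, 0.1099]))
0.115 (166, np.float64(596.8), np.float64(168.5), np.float64(23.0), array([0.5841, 0.1698, 0.1152]))
0.12 (182, np.float64(596.1), np.float64(168.8), np.float64(23.1), array([0.5844, 0.1687, 0.1199]))
0.125 (187, np.float64(596.6), np.float64(168.6), np.float64(23.3), array([0.5843, 0.1686, 0.1251]))
0.13 (237, np.float64(595.8), np.float64(168.7), np.float64(27.5), array([0.5857, 0.1687, 0.13  ]))
(1267, np.float64(456.6), np.float64(142.3), np.float64(17.3), array([0.4586, 0.1427, 0.0508]))
```

View pics/w3.png

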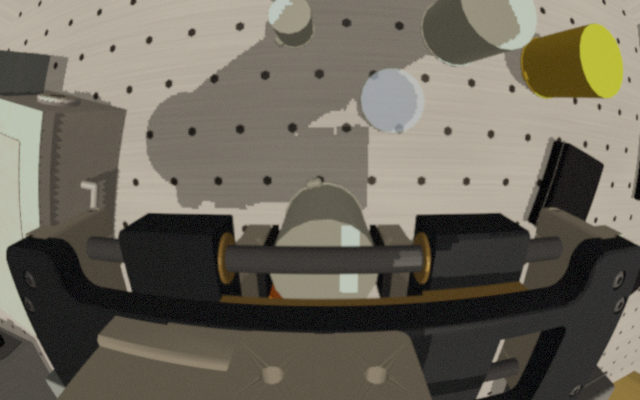

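```bash
cat >> h.py <<'E'
from scipy.optimize import least_squares
def cyl(W,xy,z0,z1,R):
    m=(np.hypot(*(W[:,:2]-xy).T)<R+.008)&(np.hypot(*(W[:,:2]-xy).T)>R-.008)&(W[:,2]>z0)&(W[:,2]<z1); q=W[m,:2]
    s=least_squares(lambda c:np.hypot(*(q-c).T)-R,xy,loss='soft_l1',f_scale=.001)
    return len(q),s.x.round(4),np.abs(s.fun).mean().round(4)
E
python3 - <<'E'
from h import *
o,p,d,W=wcloud(); t=o['tool_pos']; print(t)
print(cyl(W,t[:2],.1,.125,.025)); print(cyl(W,t[:2],.1,.112,.025))
for h in(.16,.164,.168,.172): print(h,circ(W,t[:2],h,.03,.002))
q=W[(np.hypot(*(W[:,:2]-t[:2]).T)<.03)]; print(np.nanpercentile(q[:,2],[0.2,1,2,5]))
E
```

```text
[0.60515913 0.16869888 0.12783434]
(763, array([0.6046, 0.1683]), np.float64(0.0005))
(372, array([0.6044, 0.1682]), np.float64(0.0007))
0.16 (274, np.float64(605.4), np.float64(168.4), np.float64(26.5), array([0.584 , 0.1676, 0.1601]))
0.164 (4293, np.float64(605.4), np.float64(168.5), np.float64(26.3), array([0.6006, 0.1684, 0.1637]))
0.168 (62, np.float64(608.6), np.float64(168.4), np.float64(25.4), array([0.6091, 0.1676, 0.1682]))
0.172 (105, np.float64(607.7), np.float64(168.4), np.float64(28.7), array([0.6064, 0.1656, 0.1724]))
[-0.00042627  0.00016229  0.00055305  0.00137853]
```

```bash
python3 -m jog '0 0 0 -0.16 -0.7 0 -1; 0 0 0 -0.16 -1 0 -1; 0 0 0 -0.16 -1 0 -1; 0 0 0 -0.17 -1 0 -1; 0 0 0 0 0 0 -1; 0 0 0 0 0 0 -1'
python3 - <<'E'
from h import *
o,p,d,W=wcloud(); t=o['tool_pos']; print(t,o['orientation'],o['opening'])
cv2.imwrite('pics/w4.png',p[:,:,::-1])
print(cyl(W,t[:2],.1,.125,.025)); print(cyl(W,(.4567,.1423),.01,.045,.017),circ(W,(.4567,.1423),.05,.03))
E
```

```text
clock: 7.78
tool_pos: [0.4565, 0.1423, 0.1261]
orientation: [-180.0, 0.0, 90.0]
force: [0.7, -0.3, 0.5]
opening: 0.0491
[0.45649889 0.14232765 0.12612188] [-1.79978051e+02  2.42759447e-02  9.00143679e+01] 0.04905420416631203
(712, array([0.4561, 0.142 ]), np.float64(0.0002))
(160, array([0.4566, 0.1423]), np.float64(0.0003)) None
```

View pics/w4.png

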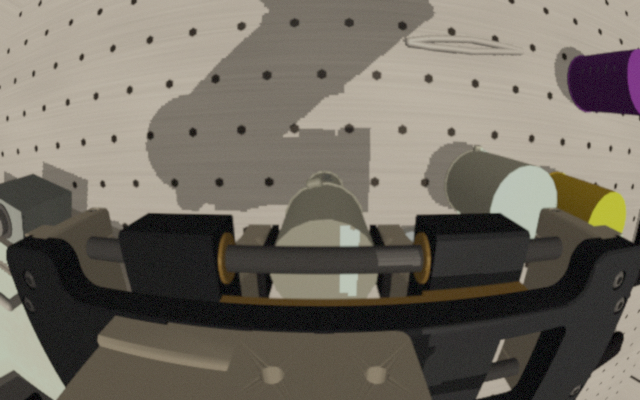

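M sits above S, whose foot shows at (323,180), and they are aligned to about 0.5 mm. Lowering now.

```bash
python3 -m jog '0 0 0 0 0 0.7 -1; 0 0 0 0 0 0.6 -1; 0 0 0 0 0 0.5 -1; 0 0 0 0 0 0.2 -1; 0 0 0 0 0 0 -1; 0 0 0 0 0 0 -1'
```

```text
clock: 8.57
tool_pos: [0.4571, 0.1426, 0.0471]
orientation: [180.0, -0.0, 90.0]
force: [-0.7, -0.2, -0.4]
opening: 0.0492
```

```bash
python3 -m jog '0 0 0 0 0 0.15 -1; 0 0 0 0 0 0.06 -1; 0 0 0 0 0 0 -1; 0 0 0 0 0 0 -1'
python3 -m jog '0 0 0 0 0 0.04 -1; 0 0 0 0 0 0.04 -1; 0 0 0 0 0 0 -1'
```

```text
clock: 9.07
tool_pos: [0.4566, 0.1424, 0.0383]
orientation: [180.0, -0.0, 90.0]
force: [-0.4, -0.1, -1.0]
opening: 0.0489
clock: 9.45
tool_pos: [0.4566, 0.1423, 0.035]
orientation: [180.0, -0.0, 90.0]
force: [0.1, -0.6, 0.1]
opening: 0.0492
```

```bash
python3 -m jog '0 0 0 0 0 0.03 -1; 0 0 0 0 0 0 -1'
python3 -c "
from h import *
o,p,d,W=wcloud();t=o['tool_pos'];print(t,o['force']);print([(h,circ(W,t[:2],h,.03,.002)) for h in(.068,.070,.072)])"
```

```text
clock: 9.7
tool_pos: [0.4568, 0.1423, 0.0349]
orientation: [180.0, -0.0, 90.0]
force: [-5.1, -0.1, 15.9]
opening: 0.0494
[0.45675221 0.14232576 0.03487512] [-5.0683012  -0.13583191 15.94285208]
[(0.068, (524, np.float64(456.7), np.float64(142.5), np.float64(26.2), array([0.4434, 0.142 , 0.0688]))), (0.07, (4237, np.float64(456.9), np.float64(142.1), np.float64(26.3), array([0.4519, 0.1421, 0.0708]))), (0.072, (3992, np.float64(457.1), np.float64(142.1), np.float64(26.2), array([0.4524, 0.1421, 0.071 ])))]
```

Contact with the bench shows 16 N and M's top is at 70 mm. I'll ease off, release and rise.

```bash
python3 -m jog '0 0 0 0 0 -0.02 -1; 0 0 0 0 0 0 0.5; 0 0 0 0 0 0 1; 0 0 0 0 0 0 1; 0 0 0 0 0 0 1; 0 0 0 0 0 -0.5 1; 0 0 0 0 0 -1 1; 0 0 0 0 0 -1 1'
python3 -m jog '0 0 0 0.95 0 -1 1; 0 0 0 0.95 0 -0.5 1; 0 0 0 0.95 0 0 1; 0 0 0 0.95 -0.2 0 1; 0 0 0 0 0 0 1; 0 0 0 0 0 0 1'
python3 - <<'E'
from h import *
o,p,d,W=wcloud(); t=o['tool_pos']; print(t,o['orientation'],o['opening'])
cv2.imwrite('pics/w5.png',p[:,:,::-1])
print(circ(W,(.4567,.1423),.07,.03),circ(W,(.449,.295),.092,.04), cyl(W,(.449,.295),.02,.08,.034))
E
```

```text
clock: 10.75
tool_pos: [0.4563, 0.1421, 0.1355]
orientation: [-180.0, 0.0, 90.0]
force: [0.5, 0.8, -0.3]
opening: 0.0879
clock: 11.5
tool_pos: [0.4483, 0.2941, 0.1942]
orientation: [-180.0, 0.0, 90.0]
force: [0.1, 0.7, 0.0]
opening: 0.0877
[0.4482949  0.29410146 0.19422758] [-1.79968335e+02  3.60367658e-02  9.00175913e+01] 0.08772678559836991
(1529, np.float64(455.5), np.float64(142.4), np.float64(25.7), array([0.4542, 0.1446, 0.0706])) (4533, np.float64(449.1), np.float64(295.5), np.float64(34.3), array([0.4482, 0.2959, 0.0929])) (332, array([0.4497, 0.2958]), np.float64(0.0003))
```

View pics/w5.png

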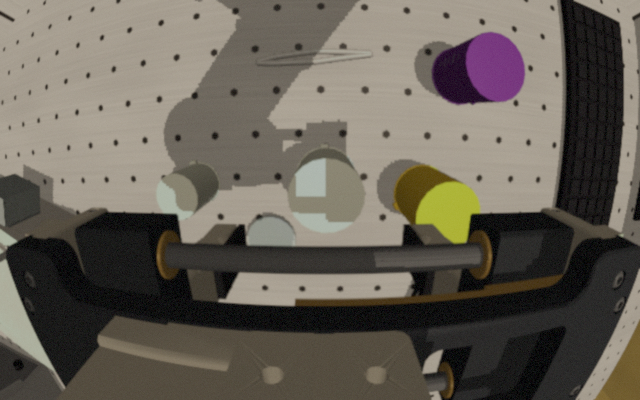

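Run:
```python
from h import *
o,p,d,W=wcloud(); 
print(circ(W,(.47,.403),.092,.05),cyl(W,(.47,.405),.02,.08,.034))
```

```text
(2741, np.float64(468.2), np.float64(411.1), np.float64(34.2), array([0.4618, 0.4099, 0.0929])) (1145, array([0.469 , 0.4118]), np.float64(0.0004))
```

```bash
python3 -m jog '0 0 0 0.04 0.025 0.7 1; 0 0 0 0 0 0.9 1; 0 0 0 0 0 0.9 1; 0 0 0 0 0 0.7 1; 0 0 0 0 0 0.4 1; 0 0 0 0 0 0 1; 0 0 0 0 0 0 -1; 0 0 0 0 0 0 -1'
python3 -m jog '0 0 0 0 0 0 -1; 0 0 0 0 0 0 -1; 0 0 0 0 0 0 -1'
```

```text
clock: 12.6
tool_pos: [0.4501, 0.2965, 0.0517]
orientation: [179.9, -0.1, 90.0]
force: [0.5, -0.3, -1.0]
opening: 0.0733
clock: 12.98
tool_pos: [0.45, 0.2964, 0.0516]
orientation: [179.9, -0.1, 90.0]
force: [-1.5, -0.7, 7.4]
opening: 0.0687
```

```bash
python3 -m jog '0 0 0 0 0 0 -1; 0 0 0 0 0 -0.5 -1; 0 0 0 0 0 -1 -1; 0 0 0 0 0 -1 -1; 0 0 0 0 0 -0.3 -1; 0 0 0 0 0 0 -1; 0 0 0 0 0 0 -1'
python3 - <<'E'
from h import *
o,p,d,W=wcloud(); t=o['tool_pos']; print(t,o['opening'],o['force'])
cv2.imwrite('pics/w6.png',p[:,:,::-1])
print(cyl(W,t[:2],t[2]-.035,t[2],.034),[(h,circ(W,t[:2],t[2]+h,.04,.002)) for h in(.036,.038,.04,.042,.044)])
q=W[(np.hypot(*(W[:,:2]-t[:2]).T)<.038)&(W[:,2]>.05)]; print(np.nanpercentile(q[:,2],[0.2,1,2,5]))
print(circ(W,(.4567,.1423),.07,.03),cyl(W,(.4567,.1423),.01,.06,.025))
E
```

```text
clock: 13.85
tool_pos: [0.4489, 0.2953, 0.1612]
orientation: [-179.9, 0.1, 90.0]
force: [0.0, 0.4, -1.4]
opening: 0.0686
[0.44889229 0.29529541 0.16118363] 0.06861105029825705 [ 0.03370337  0.37696121 -1.41110406]
(915, array([0.4486, 0.295 ]), np.float64(0.0002)) [(0.036, (296, np.float64(449.8), np.float64(294.8), np.float64(35.6), array([0.42  , 0.2949, 0.1973]))), (0.038, (440, np.float64(449.7), np.float64(294.9), np.float64(35.5), array([0.4258, 0.2959, 0.1997]))), (0.04, (7322, np.float64(449.6), np.float64(295.1), np.float64(35.4), array([0.4372, 0.2952, 0.2023]))), (0.042, (8014, np.float64(449.6), np.float64(295.0), np.float64(35.4), array([0.4374, 0.295 , 0.2025]))), (0.044, (1055, np.float64(452.1), np.float64(294.6), np.float64(38.2), array([0.437 , 0.2939, 0.2037])))]
[0.11220372 0.11810818 0.13336966 0.16705684]
(1275, np.float64(454.9), np.float64(142.2), np.float64(25.2), array([0.4484, 0.1443, 0.0705])) (980, array([0.4561, 0.142 ]), np.float64(0.0004))
```

View pics/w6.png

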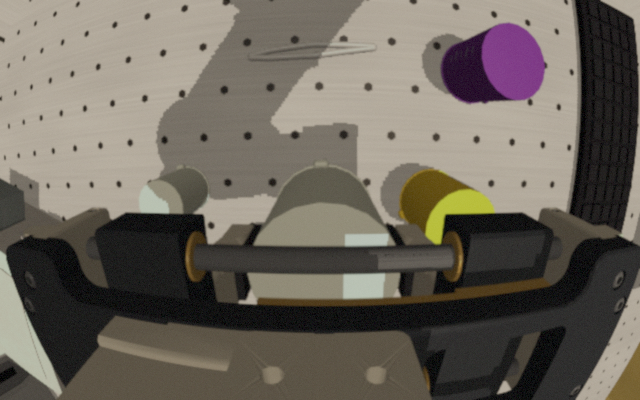

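```bash
python3 -m jog '0 0 0 -0.8 0.05 0 -1; 0 0 0 -1 0.05 0 -1; 0 0 0 -1 0.05 0 -1; 0 0 0 -1 0.04 0 -1; 0 0 0 0 0 0 -1; 0 0 0 0 0 0 -1'
python3 - <<'E'
from h import *
o,p,d,W=wcloud(); t=o['tool_pos']; print(t,o['opening'],o['force'])
cv2.imwrite('pics/w7.png',p[:,:,::-1])
print(cyl(W,t[:2],t[2]-.035,t[2],.034),cyl(W,(.4567,.1423),.01,.06,.025))
E
```

```text
clock: 14.65
tool_pos: [0.4571, 0.1438, 0.1619]
orientation: [-180.0, 0.0, 90.0]
force: [-0.9, -0.3, -1.3]
opening: 0.0684
[0.45706391 0.14378878 0.16192804] 0.068375498553092 [-0.90419951 -0.28783329 -1.31861048]
(916, array([0.4568, 0.1435]), np.float64(0.0002)) (92, array([0.4561, 0.1423]), np.float64(0.0003))
```

View pics/w7.png

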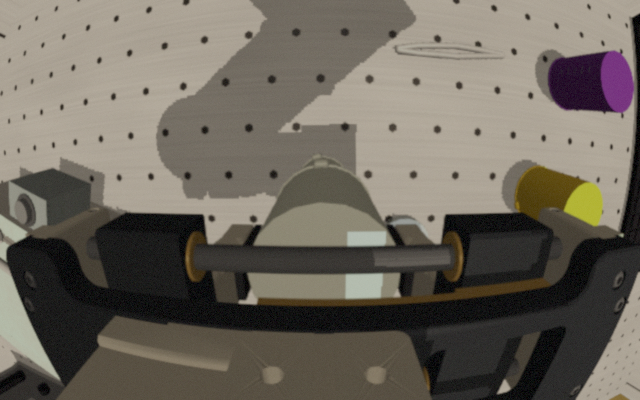

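L is over M, about 1.3 mm off in y, which I'll correct on the way down.

```bash
python3 -m jog '0 0 0 -0.03 -0.01 0.5 -1; 0 0 0 0 0 0.8 -1; 0 0 0 0 0 0.6 -1; 0 0 0 0 0 0.5 -1; 0 0 0 0 0 0.15 -1; 0 0 0 0 0 0 -1; 0 0 0 0 0 0 -1'
```

```text
clock: 15.58
tool_pos: [0.4572, 0.1433, 0.0613]
orientation: [179.9, -0.0, 90.0]
force: [0.0, 0.1, -0.6]
opening: 0.0687
```

```bash
python3 -m jog '0 0 0 0 0 0.1 -1; 0 0 0 0 0 0.07 -1; 0 0 0 0 0 0 -1; 0 0 0 0 0 0 -1'
python3 -m jog '0 0 0 0 0 0.05 -1; 0 0 0 0 0 0 -1'
python3 -m jog '0 0 0 0 0 0.03 -1; 0 0 0 0 0 0 -1'
```

```text
clock: 16.08
tool_pos: [0.4568, 0.1427, 0.0538]
orientation: [180.0, -0.0, 90.0]
force: [-0.1, 0.7, -0.9]
opening: 0.0686
clock: 16.32
tool_pos: [0.4567, 0.1427, 0.0517]
orientation: [-180.0, 0.0, 90.0]
force: [0.2, 0.3, -0.9]
opening: 0.0688
clock: 16.58
tool_pos: [0.4568, 0.1427, 0.0515]
orientation: [180.0, -0.0, 90.0]
force: [-5.5, -0.6, 12.9]
opening: 0.0688
```

```bash
python3 -m jog '0 0 0 0 0 -0.02 -1; 0 0 0 0 0 0 0.6; 0 0 0 0 0 0 1; 0 0 0 0 0 0 1; 0 0 0 0 0 0 1; 0 0 0 0 0 -0.5 1; 0 0 0 0 0 -1 1; 0 0 0 0 0 -1 1'
python3 -m jog '0 0 0 0 0 -1 1; 0 0 0 0 0 -1 1; 0 0 0 -0.6 0 -0.8 1; 0 0 0 -1 0 0 1; 0 0 0 -1 0 0 1; 0 0 0 -1 0 0 1; 0 0 0 0 0 0 1; 0 0 0 0 0 0 1'
python3 - <<'E'
from h import *
o,p,d,W=wcloud(); t=o['tool_pos']; print(t,o['opening'],o['force'])
cv2.imwrite('pics/w8.png',p[:,:,::-1]); np.save('W8.npy',W)
print(circ(W,(.4567,.1423),.092,.04),cyl(W,(.4567,.1423),.01,.06,.034))
for n in ('lid_handle','release_top','chest'): print(n,[(round(r['score'],2),np.round(r['location'],4)) for r in nets.boxes_of(n,'wrist')][:2])
for h in(.125,):print(circ(W,(.46,-.165),h,.02,.002))
E
```

```text
clock: 17.58
tool_pos: [0.4565, 0.1425, 0.1523]
orientation: [-180.0, 0.0, 90.0]
force: [0.4, 0.8, -0.2]
opening: 0.0876
clock: 18.58
tool_pos: [0.4567, -0.0013, 0.2634]
orientation: [180.0, -0.0, 89.9]
force: [1.4, 0.1, 1.1]
opening: 0.0876
[ 0.45673071 -0.00126736  0.26335588] 0.08755627072372471 [1.40150422 0.06388104 1.11569475]
(2434, np.float64(455.9), np.float64(142.2), np.float64(34.4), array([0.4552, 0.1409, 0.093 ])) (517, array([0.4563, 0.143 ]), np.float64(0.0004))
lid_handle [(0.88, array([ 0.4877, -0.1508,  0.1248]))]
release_top [(0.75, array([ 0.4571, -0.1612,  0.1246]))]
chest [(0.76, array([ 0.4794, -0.1468,  0.1148]))]
(404, np.float64(462.6), np.float64(-165.7), np.float64(17.5), array([ 0.4593, -0.1658,  0.1254]))
```

View pics/w8.png

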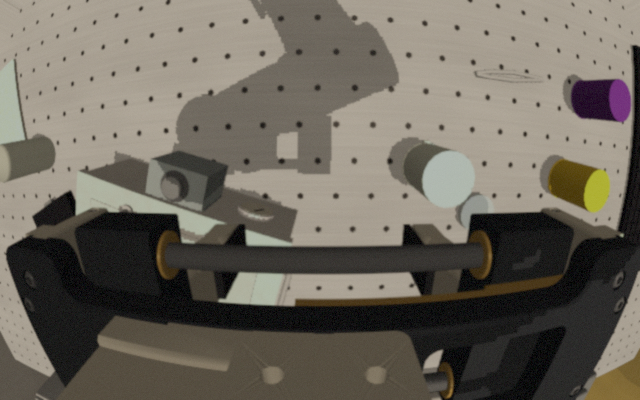

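The nest stands flat: its top is level at 92 mm and centred on (0.456, 0.143). Next I move over the handle and turn the tool.

```bash
python3 -c "
from h import *
print(ctrl.get_obs()['joint_pos'].round(1))"
python3 -m jog '0 0 0 -0.9 0.23 0 1; 0 0 0 -0.9 0.23 0 1; 0 0 0 -0.9 0.23 0 1; 0 0 0 -0.9 0.23 0 1; 0 0 0 -0.9 0.23 0 1; 0 0 -0.98 0 0 0 0.2; 0 0 -0.98 0 0 0 0; 0 0 -0.98 0 0 0 -0.2'
```

```text
[  24.8   -2.   -22.    -0.   -70.  -114.7]
clock: 19.77
tool_pos: [0.503, -0.1808, 0.2631]
orientation: [-180.0, -0.0, 107.1]
force: [-0.5, 0.4, -0.1]
opening: 0.0632
```

```bash
python3 -m jog '0 0 -0.98 0 0 0 -0.2; 0 0 -0.98 0 0 0 -0.2; 0 0 -0.98 0 0 0 -0.2; 0 0 -0.98 0 0 0 -0.2; 0 0 -0.98 0 0 0 -0.2; 0 0 -0.98 0 0 0 -0.2; 0 0 -0.98 0 0 0 -0.2; 0 0 -0.98 0 0 0 -0.2'
python3 -m jog '0 0 -0.98 0 0 0 -0.2; 0 0 -0.98 0 0 0 -0.2; 0 0 0 0 0 0 -0.2; 0 0 0 0 0 0 -0.2'
python3 - <<'E'
from h import *
o,p,d,W=wcloud(); t=o['tool_pos']; print(t,o['orientation'],o['opening'],o['force'],o['joint_pos'].round(1))
cv2.imwrite('pics/w9.png',p[:,:,::-1]); np.save('W9.npy',W)
m=(W[:,2]>.150)&(W[:,2]<.17)&(np.hypot(W[:,0]-.503,W[:,1]+.18)<.075); q=W[m]; print(m.sum(),q.mean(0),q.min(0),q.max(0))
c=q[:,:2].mean(0);u,s,v=np.linalg.svd(q[:,:2]-c,full_matrices=False);print(v[0],np.degrees(np.arctan2(v[0,1],v[0,0])))
print(circ(W,(.46,-.165),.125,.02,.002))
E
```

```text
clock: 20.78
tool_pos: [0.503, -0.1805, 0.2632]
orientation: [-180.0, -0.0, 152.0]
force: [0.5, 0.1, -0.1]
opening: 0.0351
clock: 21.28
tool_pos: [0.5028, -0.1809, 0.2633]
orientation: [-180.0, -0.0, 162.9]
force: [0.0, -0.0, 0.8]
opening: 0.035
[ 0.50283466 -0.18092499  0.26327877] [-1.79998039e+02 -8.09291293e-03  1.62899643e+02] 0.03495947393643975 [ 0.02542457 -0.02438466  0.84342461] [  1.2   5.9 -13.7  -0.  -70.4 -18.3]
1305 [ 0.50062009 -0.18821013  0.16403898] [ 0.48190172 -0.23772709  0.15477639] [ 0.52116511 -0.13424635  0.1672715 ]
[0.2947557  0.95557265] 72.85711163205488
(512, np.float64(462.4), np.float64(-166.4), np.float64(17.2), array([ 0.4596, -0.1671,  0.1257]))
```

View pics/w9.png

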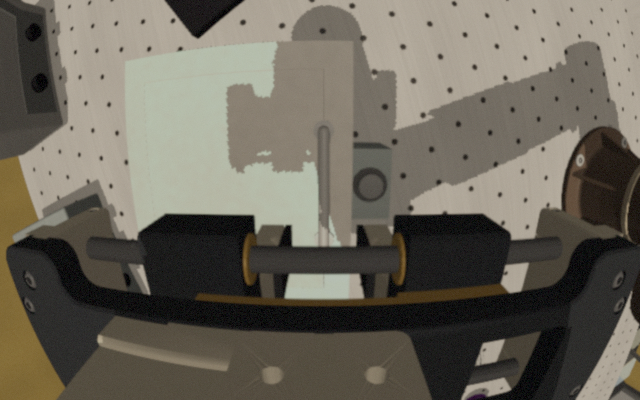

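The bar runs straight between the fingers, with its line through (325,130)–(323,270), and the button at (371,183). I'll descend onto the bar and close.

```bash
python3 -m jog '0 0 0 0 0 0.8 -0.2; 0 0 0 0 0 0.9 -0.2; 0 0 0 0 0 0.7 -0.2; 0 0 0 0 0 0.5 -0.2; 0 0 0 0 0 0.1 -0.2; 0 0 0 0 0 0 -0.2; 0 0 0 0 0 0 -0.2'
python3 -m jog '0 0 0 0 0 0 -1; 0 0 0 0 0 0 -1; 0 0 0 0 0 0 -1; 0 0 0 0 0 0 -1; 0 0 0 0 0 0 -1'
```

```text
clock: 22.2
tool_pos: [0.5033, -0.1814, 0.1444]
orientation: [180.0, 0.1, 163.0]
force: [-0.1, -0.3, -0.4]
opening: 0.0352
clock: 22.82
tool_pos: [0.5032, -0.1814, 0.1436]
orientation: [180.0, 0.1, 163.0]
force: [2.5, -1.9, 0.0]
opening: 0.009
```

Gripped the bar, with the opening at 9 mm. Now the tug, in small steps.

```bash
python3 -m jog '0 0 0 0 0 -0.05 -1; 0 0 0 0 0 0 -1'; python3 -m jog '0 0 0 0 0 -0.05 -1; 0 0 0 0 0 0 -1';python3 -m jog '0 0 0 0 0 -0.04 -1; 0 0 0 0 0 0 -1'
```

```text
clock: 23.08
tool_pos: [0.5036, -0.1815, 0.1454]
orientation: [180.0, 0.1, 163.0]
force: [5.4, -5.0, -5.6]
opening: 0.0087
clock: 23.32
tool_pos: [0.5041, -0.1816, 0.1475]
orientation: [180.0, 0.1, 163.0]
force: [8.2, -5.1, -5.9]
opening: 0.0091
clock: 23.58
tool_pos: [0.5045, -0.1818, 0.1491]
orientation: [180.0, 0.2, 163.0]
force: [8.5, -6.0, -7.3]
opening: 0.009
```

```bash
python3 -m jog '0 0 0 -0.03 0 -0.05 -1; 0 0 0 0 0 0 -1'; python3 -m jog '0 0 0 -0.01 0 -0.05 -1; 0 0 0 0 0 0 -1';python3 -m jog '0 0 0 -0.01 0 -0.04 -1; 0 0 0 0 0 0 -1'
```

```text
clock: 23.82
tool_pos: [0.5049, -0.1819, 0.1508]
orientation: [180.0, 0.1, 163.0]
force: [5.6, -3.5, -6.7]
opening: 0.0088
clock: 24.08
tool_pos: [0.5054, -0.1821, 0.1529]
orientation: [180.0, 0.1, 163.0]
force: [6.6, -4.2, -6.1]
opening: 0.0089
clock: 24.32
tool_pos: [0.5058, -0.1822, 0.1544]
orientation: [180.0, 0.1, 163.0]
force: [6.9, -4.5, -6.9]
opening: 0.0087
```

Run:
```python
from h import *
o,p,d,W=wcloud(); cv2.imwrite('pics/w10.png',p[:,:,::-1]); t=o['tool_pos'];print(t,o['force'])
W9=np.load('W9.npy')
ex=np.array([.956,-.292]);ey=np.array([.292,.956]);c=np.array([.503,-.181])
for n,w in(('before',W9),('now',W)):
    a=(w[:,:2]-c)@ex;b=(w[:,:2]-c)@ey
    for y0,y1 in((-.13,-.06),):
      for x0 in(-.02,0.02,.05,.1,.15): 
        m=(a>x0)&(a<x0+.02)&(b>y0)&(b<y1)&(w[:,2]>.11)&(w[:,2]<.15); print(n,x0,m.sum(),np.median(w[m,2]).round(4) if m.sum() else None)
    m=(abs(a)<.012)&(b>-.055)&(b<-.02)&(w[:,2]>.15)&(w[:,2]<.19); print('bar',m.sum(),np.percentile(w[m,2],95) if m.sum() else 0)
p,d=snap('side','s10.png')
cv2.imwrite('pics/s10c.png',cv2.resize(p[120:240,240:420,::-1],(720,480)))
```

```text
[ 0.50581624 -0.18217889  0.15441083] [ 6.8870257  -4.464911   -6.90425416]
before -0.02 1499 0.125
before 0.02 1506 0.1264
before 0.05 1450 0.1264
before 0.1 1284 0.1264
before 0.15 1076 0.1264
bar 450 0.16582950735877844
now -0.02 4134 0.1363
now 0.02 3932 0.1358
now 0.05 3507 0.1342
now 0.1 2589 0.1317
now 0.15 1769 0.1291
bar 1574 0.17632982397899474
```

View pics/s10c.png

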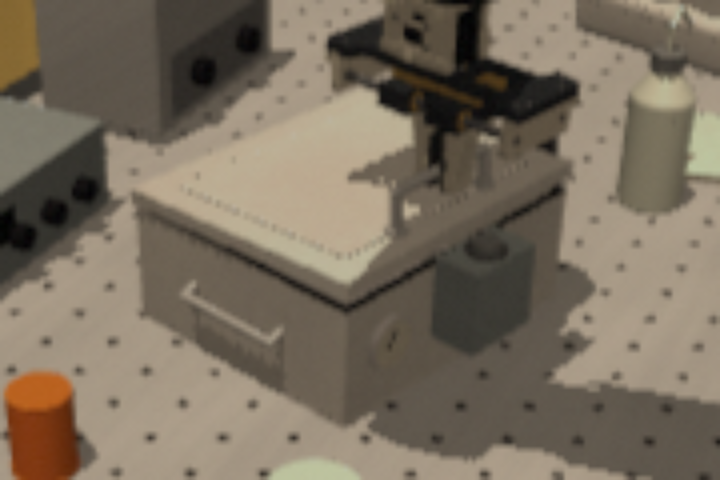

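The lid rose about 11 mm at the bar, tapering to the hinge (about 0.05 rad), at a steady 6–7 N. That is well past the 4 mm stop, so the latch has not caught and the button stays untouched. I'll lift along the arc.

Run:
```python
import numpy as np
f=np.radians([15.7,18,22,26.5,31,35.5,40,44.5,49,53.5,58,62,65.5,67])
x=-.2205*np.cos(f);z=.2205*np.sin(f)
for a,b,c in zip(np.degrees(f[1:])-12.84,np.diff(x)/.04,np.diff(z)/.04): print(round(a,1),'x',(-b).round(2),'z',(-c).round(2))
```

```text
5.2 x -0.06 z -0.21
9.2 x -0.13 z -0.36
13.7 x -0.18 z -0.39
18.2 x -0.21 z -0.38
22.7 x -0.24 z -0.36
27.2 x -0.26 z -0.34
31.7 x -0.29 z -0.32
36.2 x -0.32 z -0.3
40.7 x -0.34 z -0.27
45.2 x -0.36 z -0.24
49.2 x -0.33 z -0.19
52.7 x -0.3 z -0.15
54.2 x -0.13 z -0.06
```

```bash
python3 -m jog '0 0 0 -0.08 0 -0.21 -1; 0 0 0 -0.13 0 -0.36 -1; 0 0 0 -0.18 0 -0.39 -1; 0 0 0 0 0 0 -1'
python3 -c "
from h import *
o=ctrl.get_obs();t=o['tool_pos'];h=np.array([.503,-.181])+.215*np.array([.956,-.292]);a=(t[:2]-h)@[.956,-.292];z=t[2]+.0155-.110;print(np.degrees(np.arctan2(z,-a))-12.84,np.hypot(a,z),o['force'],o['opening'])"
```

```text
clock: 24.92
tool_pos: [0.5195, -0.1864, 0.1927]
orientation: [180.0, -0.0, 163.0]
force: [3.5, -3.2, -7.8]
opening: 0.0092
13.612699395036113 0.22054947654505164 [ 3.49991758 -3.22181149 -7.78361314] 0.009243892064947606
```

Still on the arc, with radius 0.2205 m and the lid at 13.6°.

```bash
python3 -m jog '0 0 0 -0.21 0 -0.38 -1; 0 0 0 -0.24 0 -0.36 -1; 0 0 0 -0.26 0 -0.34 -1; 0 0 0 -0.29 0 -0.32 -1; 0 0 0 0 0 0 -1'
python3 -c "
from h import *
o=ctrl.get_obs();t=o['tool_pos'];h=np.array([.503,-.181])+.215*np.array([.956,-.292]);a=(t[:2]-h)@[.956,-.292];z=t[2]+.0155-.110;print(np.degrees(np.arctan2(z,-a))-12.84,np.hypot(a,z),o['force'],o['opening'])"
```

```text
clock: 25.55
tool_pos: [0.5555, -0.1975, 0.2482]
orientation: [-180.0, -0.3, 163.0]
force: [-7.5, 3.8, 0.9]
opening: 0.0085
31.043327445509373 0.2217794013644362 [-7.46750891  3.75975267  0.89147196] 0.008543614267226444
```

```bash
python3 -m jog '0 0 0 -0.3 0 -0.32 -1; 0 0 0 -0.33 0 -0.28 -1; 0 0 0 -0.35 0 -0.25 -1; 0 0 0 0 0 0 -1'
python3 -c "
from h import *
o=ctrl.get_obs();t=o['tool_pos'];h=np.array([.503,-.181])+.215*np.array([.956,-.292]);a=(t[:2]-h)@[.956,-.292];z=t[2]+.0155-.110;print(np.degrees(np.arctan2(z,-a))-12.84,np.hypot(a,z),o['force'],o['opening'])"
```

```text
clock: 26.05
tool_pos: [0.5938, -0.2093, 0.2828]
orientation: [-180.0, -0.2, 163.0]
force: [-6.9, 3.5, 5.2]
opening: 0.0087
44.703574195631745 0.2231708485727374 [-6.89704797  3.49575444  5.22007833] 0.008668237773989567
```

```bash
python3 -m jog '0 0 0 -0.32 0 -0.22 -1; 0 0 0 -0.3 0 -0.18 -1; 0 0 0 -0.15 0 -0.08 -1; 0 0 0 0 0 0 -1; 0 0 0 0 0 0 -1'
python3 - <<'E'
from h import *
o=ctrl.get_obs();t=o['tool_pos'];h=np.array([.503,-.181])+.215*np.array([.956,-.292]);a=(t[:2]-h)@[.956,-.292];z=t[2]+.0155-.110;print(np.degrees(np.arctan2(z,-a))-12.84,np.hypot(a,z),o['force'],o['opening'])
p,d=snap('side','s11.png'); p2,d2=snap('top','t11.png'); 
o,p3,d,W=wcloud(); cv2.imwrite('pics/w11.png',p3[:,:,::-1]); np.save('W11.npy',W)
cv2.imwrite('pics/s11c.png',cv2.resize(p[60:380,140:460,::-1],(600,600)))
cv2.imwrite('pics/t11c.png',cv2.resize(p2[120:280,140:480,::-1],(800,376)))
c=vision.camera_info('top')
K=np.array(c['camera_matrix']);T=np.linalg.inv(np.array(c['camera_from_world']))
v,u=np.mgrid[:400,:640]; P=np.linalg.inv(K)@np.stack([u.ravel()*1.,v.ravel(),np.ones(u.size)])*d2.ravel()
Q=(T[:3,:3]@P+T[:3,3:]).T
ex=np.array([.956,-.292]);ey=np.array([.292,.956]);cc=np.array([.503,-.181])
for n,w in(('top',Q),('wrist',W)):
    A=(w[:,:2]-cc)@ex;B=(w[:,:2]-cc)@ey
    m=(A>0.02)&(A<.2)&(((B>.07)&(B<.13))|((B>-.13)&(B<-.07)))&(w[:,2]>.13)&(w[:,2]<.32)
    if m.sum()>20:
        f=np.polyfit(A[m],w[m,2],1); print(n,m.sum(),'slope deg',np.degrees(np.arctan(f[0])),np.std(w[m,2]-np.polyval(f,A[m])))
    print(circ(w,(.457,.143),.092,.04))
E
```

```text
clock: 26.68
tool_pos: [0.6239, -0.2185, 0.3008]
orientation: [-180.0, -0.1, 163.0]
force: [0.2, -2.7, -8.6]
opening: 0.0089
53.99305640193771 0.22440220932481975 [ 0.19884357 -2.74652315 -8.60123365] 0.008934413050591578
top 882 slope deg -51.39523819611994 0.005219465212687461
(189, np.float64(458.9), np.float64(142.2), np.float64(34.1), array([0.4576, 0.1419, 0.0923]))
wrist 16948 slope deg -51.99330951262062 0.004219756299611285
(361, np.float64(457.3), np.float64(143.3), np.float64(34.0), array([0.4616, 0.154 , 0.0934]))
```

View pics/s11c.png

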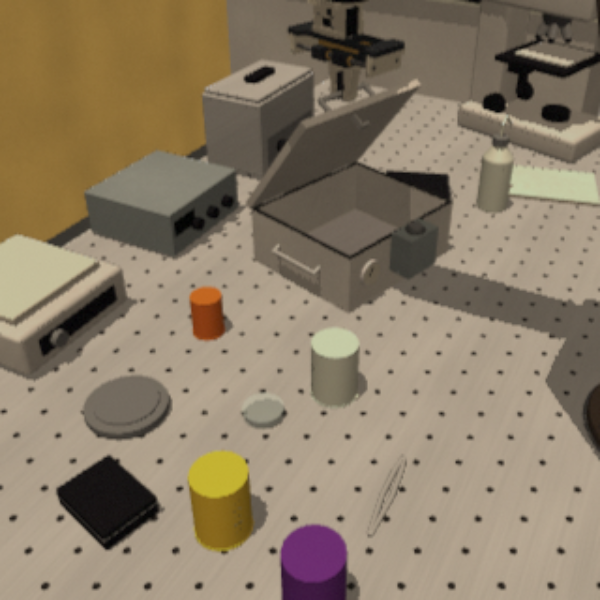

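View pics/t11c.png

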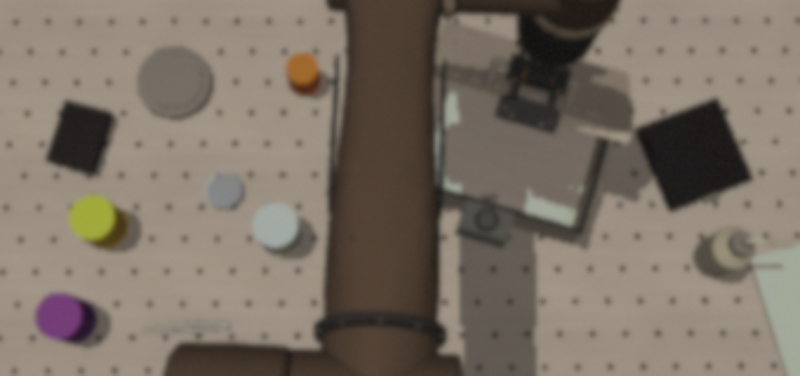

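View pics/w11.png

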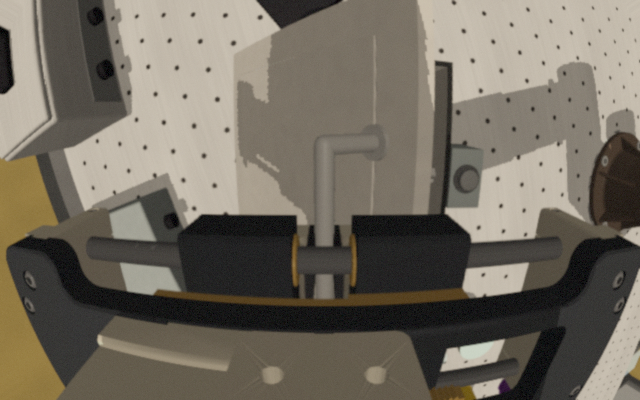

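The lid is open at about 52–54° and held by the bar, which lies between the fingers at (322,250). The nest stands at side-crop (335,365), and the other things look undisturbed. One settling check, then I hand in.

```bash
python3 -m jog '0 0 0 0 0 0 -1; 0 0 0 0 0 0 -1; 0 0 0 0 0 0 -1; 0 0 0 0 0 0 -1; 0 0 0 0 0 0 -1; 0 0 0 0 0 0 -1'
python3 -c "
from plant import ctrl
print(ctrl.close_job())"
```

```text
clock: 27.58
tool_pos: [0.6246, -0.2187, 0.3013]
orientation: [-180.0, -0.0, 163.0]
force: [2.4, -4.9, -14.3]
opening: 0.0088
the job is handed in; nothing more can be done
None
```

The beakers are nested and the chest lid is held open at about 52°. The job was handed in at 27.6 s of the 67 s allowed.

- **Beakers:** I set the white middle beaker over the smallest, then the white largest over both, each lowered until it touched the bench. The nest's top measured level at 92 mm, at about (0.457, 0.143), where the smallest stood. The orange, yellow and purple look-alikes were not touched.
- **Latch:** the tug raised the bar about 11 mm (0.05 rad) at a steady 6–7 N, well past the 4 mm stop. The latch had not caught, so I left the release button alone.
- **Lid:** the depth pictures put it at 51–52°, and the arm position put it at 54°. The fingers still grip the bar (opening 9 mm).
- **Checks that disagreed:**
  - The computed arc radius crept from 220.5 to 224 mm during the lift, from a small slip on the bar or an error in my hinge estimate.
  - The downward force on the tool rose from 8.6 to 14.3 N in the last second while the pose stayed within 1 mm, far below the 120 N limit.
- **Other things on the bench:** they look undisturbed in the last pictures, but I did not measure each one.

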